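# Close the lead tin with its inner lid and hold up the outer lid

### The arm

A 6-joint arm with a two-finger parallel gripper is mounted at the origin on the work surface. World frame = base frame: x ahead of the robot, y to its left, z up, the work surface at z = 0. Lengths are in mm, angles in rad, forces in N, time in s.
With the tool pointing down it reaches from about 350 to 875 mm from the base axis. Payload 4.2 kg.
Tool frame: the origin (TCP) lies at the very end of the fingers, on their centre line; the grasp point (between the pads) lies 19 mm behind it (arm.grip_point_offset is the distance from the TCP to the grasp point, in mm); z points along the fingers, y is the direction in which the jaws open and shut (so a half turn about z gives the same grasp; the last joint's range is limited). The gripper opens to 85 mm and grips with 20 to 120 N. Pads are 22 mm wide; open, the fingers measure 114 mm over their backs; the gripper's body (76 mm by 85 mm) begins 54 mm behind the grasp point. The pads swing forward as they close: fully open they stand 13 mm farther back than shut.
Start: joints at [-0.955, 0.385, 0.008, 0, -1.194, -0.259], TCP at [218.313, -585.61, 211.312] pointing down, gripper open.
Joint ranges: [-3.14, 3.14], [-1.21, 2.06], [-1.07, 1.41], [-3.16, 2.05], [-2.99, -0.16], [-3.1, 3.1]. Speed limits (rad/s): [2.79, 2.79, 3.14, 3.14, 3.14, 3.14].

### API

Orientations are given as a unit quaternion [x, y, z, w].
In Python, from bench import arm gives the robot as it stands.
- The arm moves only by the tool drive_tool, never from a script. Its argument "steps" is a list of rows, each a list of 5 numbers: the shift along the tool's x, y, z in m, then the turn about the tool's z in degrees, then the finger opening in m, from 0 to 0.0854. A call has 1 to 20 rows; each row shifts and turns the commanded pose from where the row before left it, along the tool's axes as they then stand; what a row does not reach is not made up. A row lasts 1/10 s, in which the tool goes at most 50 mm and 8.59 degrees, less where a joint would pass 70% of its speed; a pose out of reach is approached as far as the arm can. A call is refused whole if a number of a shift passes 0.05 or a number of a turn 8.59, either way. A call with a gripper value outside its range is refused whole. The fingers move at their own pace and stop on an object; the grip force is fixed at half the most. Time passes only in rows, so rows that do not move let the fingers close. It gives the time, the measured TCP pose, the force and the opening at its end, in the units of the state.
- arm.read_state(): the state, without advancing time (a new reading comes with each control period).
- arm.get_image(name): name is "side" or "top"; returns (picture, depth): 400x640x3 uint8, blue, green, red; 400x640 float32, mm along the optical axis (not along the pixel's ray), 0 where there is no reading.
- arm.camera_params(name): a dict with "K" (3x3 intrinsics, pixels), "world_to_cam" (4x4, takes a point from world to camera coordinates). Camera axes: x right, y up, looking along -z (the intrinsics and any distortion apply to the point x, -y, -z); pixel columns grow to the right and rows downward; lengths in mm; the calibration is good to about 2 mm. A picture is of the moment at which its call begins. camera_params takes no time and is no camera call.
- arm.job_done(): hands the job in, once; it reports no verdict.
The state is a dict: "clock": time; "joints": joint angles; "joint_vel": joint speeds; "joint_efforts": joint torques, N m; "position": TCP position; "ee_rot": TCP orientation; "contact_force": force on the tool from outside, world axes, zero at the start; "wrist_torque": the same for the moment, N m; "gripper_width": finger opening in mm.
Only numpy, scipy, OpenCV 4.12 (cv2) and the standard library are available. Lean on these libraries where they do the work, as an engineer would, in place of code of your own. Each camera call takes 0.05 s, during which the arm holds its last target.

### The job

First press the vent plunger beside the open tin all the way down to its stop. Then pick up the nested pair of lids by the inner lid's knob, which sticks up through the outer lid's collar, lower it onto the tin and let go of the knob only once the inner lid sits fully home. Finally take the outer lid alone by its collar and lift it straight off so that the inner lid stays seated and undisturbed, and finish while holding the outer lid level and still, at least 8 cm above where it sat; leave the glass cube, clip, pencil and eraser where they lie.

Things in the scene. Friction and masses are not known exactly. Their poses are not given: they have to be found in the camera images.
- tin_mouth (a point): Centre of the mouth (rim plane) of the round open steel tin, fixed upright to the desk: 92 mm outside, 84 mm inside diameter, rim 60 mm above the desk. z axis up, x axis points horizontally to the vent plunger. The inner lid's plug drops into the mouth with 3 mm clearance all round.
- plunger_top (a point): Centre of the top face of the vent plunger's round head (26 mm diameter, 7 mm thick), 95 mm from the tin's axis along the tin's x axis, on a 28 mm round housing joined to the tin by a short pipe. The top is 53 mm above the desk at rest and moves straight down when pressed.
- plunger (a joint): Travel of the vent plunger: 0 at rest (up), 0.010 m at its stop (down). A spring pushes it back up: about 1.5 N to start, 5 N at the stop.
- inner_knob (a point): Inner lid (loose, about 160 g): centre of the free part of its upright round knob stem (20 mm diameter; 26 mm stand free above the outer lid's collar: stem top 13 mm above this point, collar top 13 mm below). z axis up the stem. 48 mm above the desk at first; seated on the tin it is 40 mm above tin_mouth.
- outer_collar (a point): Outer lid (steel, loose, about 130 g): centre of its upright round collar, half-way up; z up. Collar: 38 mm diameter, 20 mm tall, with a 25 mm hole for the inner lid's 20 mm stem; the only grip of this lid. Nested, it is 23 mm below inner_knob (17 mm above tin_mouth once seated) and the stem's top is 36 mm above it, between the fingers; a lift of 46 mm frees the stem.
- inner_lid: The inner lid (aluminium): origin at the centre of its plug's bottom, 48 mm below inner_knob, z up. Plug 78 mm diameter, chamfered, 8 mm deep; above it a disc of 90 mm, 4 mm thick, which rests on the tin's rim when fully home; above that the stem, 49 mm tall. The pair first stands on the desk on this plug.
- outer_lid: The outer lid: origin on its axis at the underside of its flat 110 mm disc (3 mm thick), 13 mm below outer_collar, z up; a skirt 10 mm deep hangs round its edge, the collar stands on top. It lies loosely on the inner lid's disc and rides along when the inner lid is lifted by its stem.
- cube_center (a point): Centre of the loose 40 mm clear glass cube lying near the middle: leave it.
- clip_center (a point): Centre of the loose small aluminium clip, 34 x 16 x 26 mm, holding nothing: leave it.
- pencil_center (a point): Centre of the loose mechanical pencil, 130 mm long, 9 mm thick, lying across the desk beyond the tin and lids: leave it.
- eraser_center (a point): Centre of the loose white eraser, 45 x 22 x 12 mm, at the far left: leave it.
Not all that is in view belongs to the job. Of the things like the inner_lid, leave any that is orange; of the rest the smaller one is meant.

How it is judged (in metres and radians):
On the way, in this order (a step that is already met when the one before it is completed fails the run):
1. the vent plunger is pressed down to its stop (value of joint plunger above 0.0085 m), for 0.05 s.
2. the nested lids are lowered onto the tin: the inner lid sits home while its knob is still held, the outer lid still lies on it (horizontal distance between inner_knob and tin_mouth below 0.006 m and z of inner_knob in the frame of tin_mouth between 0.037 and 0.0425 m and angle between inner_knob's own z axis and vertical below 0.06 rad and contact force between the fingers and inner_lid above 0.5 N and z of outer_collar in the frame of inner_knob below -0.018 m), for 0.1 s.
At the end, for the whole second after the job is handed in: Inner lid seated on the tin (within 6 mm of centre, 2 mm of fully down, 0.04 rad of level), at rest, untouched by robot and outer lid; outer lid held in the fingers, still, level within 0.2 rad, at least 70 mm above where it sat; vent plunger back up within 2 mm (horizontal distance between inner_knob and tin_mouth below 0.006 m and z of inner_knob in the frame of tin_mouth between 0.038 and 0.042 m and angle between inner_knob's own z axis and vertical below 0.04 rad and linear speed of inner_lid below 0.02 m/s and z of outer_collar in the frame of tin_mouth above 0.087 m and angle between outer_collar's own z axis and vertical below 0.2 rad and linear speed of outer_lid below 0.03 m/s and contact force between the fingers and outer_lid above 1 N and contact force between each of outer_lid, the arm, the fingers and inner_lid below 0.1 N and value of joint plunger below 0.002 m); the arm keeps its last pose, push and grip.
It fails at once if the lids come apart while the inner lid is not seated on the tin, or the inner lid is lifted, tipped or shifted once they are apart (z of outer_collar in the frame of inner_knob above -0.008 m and not (horizontal distance between inner_knob and tin_mouth below 0.007 m and z of inner_knob in the frame of tin_mouth between 0.036 and 0.044 m and angle between inner_knob's own z axis and vertical below 0.08 rad)).
It fails at once if the glass cube is pushed away (more than 30 mm) (distance of cube_center from where it was at the start of the episode above 0.03 m).
It fails at once if the clip is pushed away (more than 30 mm) (distance of clip_center from where it was at the start of the episode above 0.03 m).
It fails at once if the pencil is pushed away (more than 30 mm) (distance of pencil_center from where it was at the start of the episode above 0.03 m).
It fails at once if the eraser is pushed away (more than 30 mm) (distance of eraser_center from where it was at the start of the episode above 0.03 m).
It also fails if it takes over 72 s, if anything falls off the work surface, if the arm or the gripper's body presses on something with over 40 N, if the wrist force passes 120 N, or if a joint passes its speed limit or range.

## Working session

There is one attempt and no reset: what is moved stays moved. The work goes in short steps, Python scripts to look and compute and a tool call to move; the robot and the scene stay as the last step left them, time stands still between calls to the robot, and variables do not carry over. Pictures are saved under pics/ and viewed, and the job is handed in when it is done.

Besides the shell and the picture viewer there is one more tool, called after "Emit:" as name(argument=value, ...), one argument or row to a line, values as JSON. drive_tool: Moves the arm, as the interface text tells. Its arguments: {"type":"object","properties":{"steps":{"type":"array"}},"required":["steps"]}

```bash
mkdir -p pics; ls
python3 - <<'E'
from bench import arm
import cv2,numpy as np
print(arm.read_state())
for n in("side","top"):
    im,d=arm.get_image(n); cv2.imwrite(f"pics/{n}0.png",im); np.savez(f"pics/{n}0.npz",im=im,d=d)
    print(n,arm.camera_params(n))
E
```

```text
pics
{'clock': 0.0, 'joints': array([-9.55389197e-01,  3.85588115e-01,  6.61956697e-03, -5.10729604e-04,
       -1.19402345e+00, -2.58572314e-01]), 'joint_vel': array([-0.00053659,  0.00228569,  0.00109264,  0.0008614 , -0.00298459,
       -0.00132534]), 'joint_efforts': array([-7.44358076e-04, -3.92292917e+01,  1.88403243e+01,  4.18609723e+00,
       -4.57579663e-03, -1.70290252e-05]), 'position': array([ 218.09632887, -585.03102   ,  210.19841121]), 'ee_rot': array([-1.77379495e-01,  9.84141887e-01,  1.09512345e-03, -2.49574752e-04]), 'contact_force': array([-0.64726123, -0.40777601,  0.18358946]), 'wrist_torque': array([-0.01459903,  0.0065224 ,  0.01777477]), 'gripper_width': 85.2333003130766}
side {'K': array([[382.59059199,   0.        , 321.37187221],
       [  0.        , 382.59059199, 193.29501022],
       [  0.        ,   0.        ,   1.        ]]), 'world_to_cam': array([[ 9.57476045e-01, -2.87873111e-01, -1.92014401e-02,
        -4.31126894e+02],
       [ 2.09924474e-01,  6.49468569e-01,  7.30836707e-01,
        -1.99304785e+02],
       [-1.97917505e-01, -7.03789492e-01,  6.82282208e-01,
        -6.30961875e+02],
       [ 0.00000000e+00,  0.00000000e+00,  0.00000000e+00,
         1.00000000e+00]])}
top {'K': array([[506.39173651,   0.        , 332.21365085],
       [  0.        , 506.39173651, 201.08225994],
       [  0.        ,   0.        ,   1.        ]]), 'world_to_cam': array([[ 3.02994554e-02, -9.99488474e-01,  1.02339680e-02,
         6.89854929e+01],
       [ 9.91244577e-01,  3.13628199e-02,  1.28259745e-01,
        -4.79645438e+02],
       [-1.28515103e-01,  6.25816489e-03,  9.91687806e-01,
        -1.24893217e+03],
       [ 0.00000000e+00,  0.00000000e+00,  0.00000000e+00,
         1.00000000e+00]])}
```

View pics/side0.png

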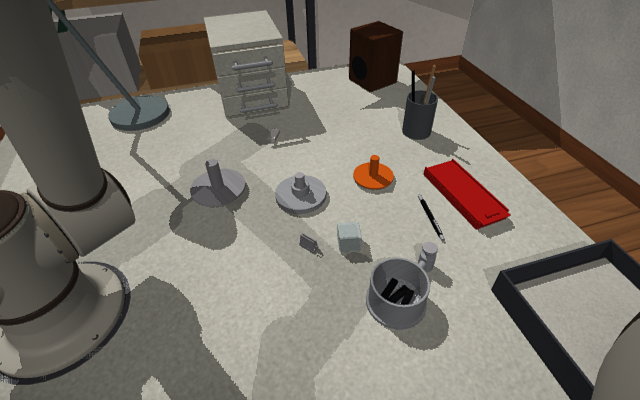

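View pics/top0.png

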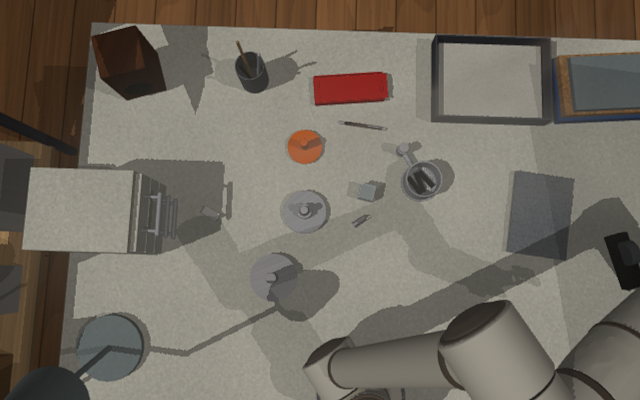

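```bash
cat > h.py <<'E'
import numpy as np,cv2
from bench import arm
def load(n,k): z=np.load(f"pics/{n}{k}.npz"); return z['im'],z['d']
def grab(n,k):
    im,d=arm.get_image(n); np.savez(f"pics/{n}{k}.npz",im=im,d=d); return im,d
def P(n): p=arm.camera_params(n); return p['K'],p['world_to_cam']
def proj(n,X):
    K,T=P(n); X=np.atleast_2d(X); c=X@T[:3,:3].T+T[:3,3]; c=c*[1,-1,-1]; q=c@K.T; return q[:,:2]/q[:,2:]
def ray(n,uv):
    K,T=P(n); d=np.linalg.inv(K)@[uv[0],uv[1],1]*[1,-1,-1]; R=T[:3,:3]; return -R.T@T[:3,3], R.T@d
def atz(n,uv,z): o,d=ray(n,uv); return o+d*(z-o[2])/d[2]
def dep(n,d,uv): o,r=ray(n,uv); return o+r*d[int(round(uv[1])),int(round(uv[0]))]
def tri(u1,u2):
    A=np.zeros((3,3));b=np.zeros(3);L=[]
    for n,u in(("side",u1),("top",u2)):
        o,r=ray(n,u); r=r/np.linalg.norm(r); M=np.eye(3)-np.outer(r,r); A+=M;b+=M@o;L.append((o,M))
    X=np.linalg.solve(A,b); return X,[round(float(np.linalg.norm(M@(X-o))),1) for o,M in L]
def cloud(n,d):
    K,T=P(n); v,u=np.mgrid[:400,:640]; q=np.stack([u,v,np.ones_like(u)],-1)@np.linalg.inv(K).T*d[...,None]*[1,-1,-1]
    return (q-T[:3,3])@T[:3,:3]
def crop(im,x,y,w,h,s,f):
    cv2.imwrite(f,cv2.resize(im[y:y+h,x:x+w],None,fx=s,fy=s,interpolation=cv2.INTER_CUBIC))
E
python3 - <<'E'
from h import *
a,d=load("side",0); crop(a,180,140,280,190,2.8,"pics/c1.png")
b,e=load("top",0); crop(b,240,120,220,180,3.3,"pics/c2.png")
for n,uv,D in(("side",(301,192),d),("side",(218,187),d),("side",(374,175),d),("side",(398,290),d)): print(n,uv,dep(n,D,uv))
for uv in((305,211),(273,277),(305,146),(421,180),(403,149)): print(uv,dep("top",e,uv))
E
```

```text
side (301, 192) [447.29221953 135.49657129  27.50417348]
side (218, 187) [282.58198075 213.17180071  20.62612315]
side (374, 175) [617.65644486 150.56634159  16.94924003]
side (398, 290) [ 544.39316608 -131.41967982   12.60184932]
(305, 211) [446.80257352 150.19069885  59.51759039]
(273, 277) [284.21982666 220.10591145  73.34680478]
(305, 146) [611.4481846  156.5217943   54.77536682]
(421, 180) [ 541.47318116 -143.47237744   13.82036362]
(403, 149) [613.17784337 -90.85369757  49.08181886]
```

View pics/c1.png

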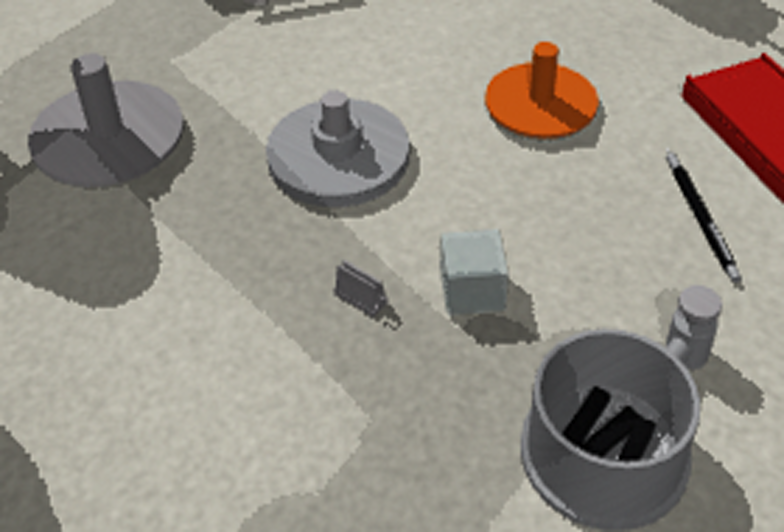

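View pics/c2.png

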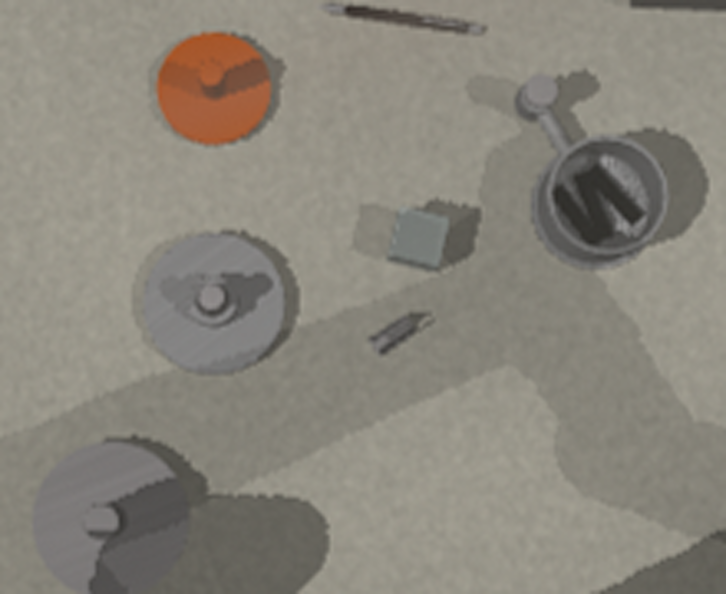

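Run:
```python
from h import *
from scipy.optimize import least_squares
print("knobtop",tri((299.6,175.4),(303.9,210)))
print("plungtop",tri((430,247.1),(403.6,147.9)))
for n in("side","top"):
    im,d=load(n,0); c=cloud(n,d)
    def sel(cx,cy,r,z0,z1):
        m=(np.hypot(c[...,0]-cx,c[...,1]-cy)<r)&(c[...,2]>z0)&(c[...,2]<z1)&(d>0); return c[m]
    p=sel(545,-130,56,57,64); 
    f=least_squares(lambda x:np.hypot(p[:,0]-x[0],p[:,1]-x[1])-44,[545,-130],loss='soft_l1'); print(n,"rim",len(p),f.x,np.abs(f.fun).mean(),np.median(p[:,2]))
    p=sel(612,-92,25,45,60); print("pl",len(p),np.median(p,0),(p.max(0)+p.min(0))/2)
    p=sel(447,145,30,50,70); print("knob top",len(p),np.median(p,0),(p.max(0)+p.min(0))/2)
    p=sel(447,145,75,15,27); print("disc",len(p),np.median(p,0),(p.max(0)+p.min(0))/2,p.max(0)-p.min(0))
    p=sel(447,145,30,31,38); print("collar",len(p),np.median(p,0))
    for nm,(x,y) in dict(desk=(480,0),tincube=(0,0)).items(): pass
    p=sel(500,60,15,-20,20); print("desk z",len(p),np.median(p[:,2]))
# edges by circle projection check
def draw(n,cs,f,x,y,w,h,s):
    im,_=load(n,0); im=cv2.resize(im[y:y+h,x:x+w],None,fx=s,fy=s,interpolation=cv2.INTER_CUBIC)
    for (X,r) in cs:
        t=np.linspace(0,2*np.pi,200); q=proj(n,np.c_[X[0]+r*np.cos(t),X[1]+r*np.sin(t),np.full(200,X[2])])
        cv2.polylines(im,[((q-[x,y]+.5)*s).astype(int)],True,(0,0,255),1)
    cv2.imwrite(f,im)
```

```text
knobtop (array([449.97812645, 153.01071607,  57.76372874]), [0.6, 0.6])
plungtop (array([616.1833777 , -92.23641458,  51.97034962]), [0.8, 0.8])
side rim 285 [ 536.2644773  -142.47755828] 1.0633942945992738 58.491806893857955
pl 166 [615.69405268 -94.19687606  51.26791029] [617.04944638 -92.65289078  49.51619891]
knob top 76 [449.19075417 149.14378617  58.65906678] [449.26978841 152.14103301  55.50507624]
disc 109 [446.74916445 138.73507559  18.42990547] [449.91647812 152.05898369  20.90687224] [104.14190918  96.67489649  11.78455579]
collar 99 [446.46449675 145.40731707  33.09026769]
desk z 104 -1.679904324470335
top rim 113 [ 536.54683444 -142.05511328] 1.0906212226847865 60.00236072517805
pl 82 [617.00903931 -92.2277688   52.22826117] [616.63588044 -91.84828285  52.85563341]
knob top 52 [449.00611451 152.77150035  61.03273044] [449.89362986 153.92749163  59.55573658]
disc 553 [447.65280072 152.65733815  16.7558048 ] [449.24296437 152.11822534  20.83906561] [108.01281918 107.01722503  11.66841369]
collar 78 [447.98969242 152.00957581  34.77674313]
desk z 106 -0.32161183492773565
```

```bash
cat >> h.py <<'E'
def draw(n,k,cs,f,x,y,w,h,s):
    im,_=load(n,k); im=cv2.resize(im[y:y+h,x:x+w],None,fx=s,fy=s,interpolation=cv2.INTER_CUBIC)
    for (X,r) in cs:
        t=np.linspace(0,2*np.pi,200); q=proj(n,np.c_[X[0]+r*np.cos(t),X[1]+r*np.sin(t),np.full(200,X[2])])
        cv2.polylines(im,[((q-[x,y]+.5)*s).astype(int)],True,(0,0,255),1)
    return im
E
python3 - <<'E'
from h import *
cs=[((536.4,-142.2,60),46),((536.4,-142.2,60),42),((616.5,-92.2,53),13),((449.6,152.8,61),10),((449.6,152.8,35),19),((449.6,152.8,15),55)]
a=draw("top",0,cs,"",380,120,80,80,5);b=draw("top",0,cs,"",265,170,80,80,5)
c=draw("side",0,cs,"",360,230,90,100,4);d=draw("side",0,cs,"",260,150,90,100,4)
cv2.imwrite("pics/o1.png",np.hstack([a,b]));cv2.imwrite("pics/o2.png",np.hstack([c,d]))
E
```

```text
(no output)
```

View pics/o1.png

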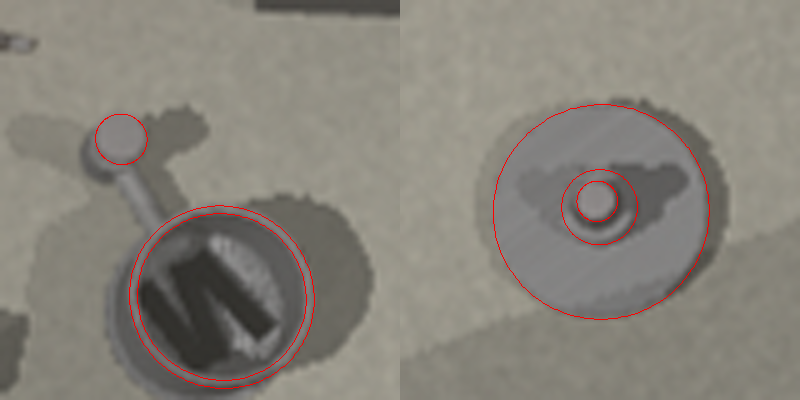

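View pics/o2.png

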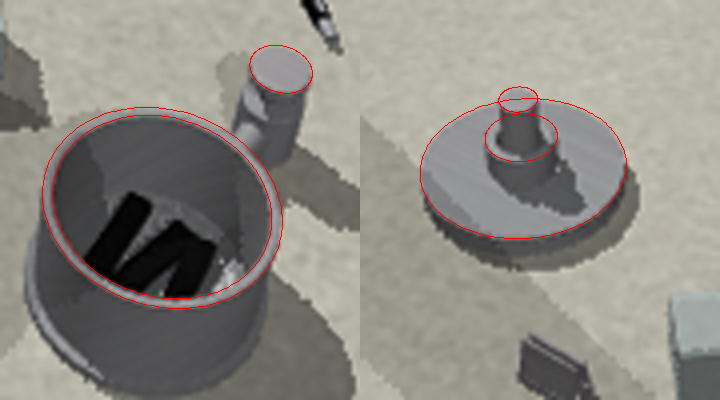

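```bash
cat >> h.py <<'E'
from scipy.spatial.transform import Rotation as Ro
def st():
    s=arm.read_state(); R=Ro.from_quat(s['ee_rot']).as_matrix()
    print("t",round(s['clock'],2),"pos",s['position'].round(1),"F",s['contact_force'].round(1),"w",round(s['gripper_width'],1),"yaw_y",round(float(np.degrees(np.arctan2(R[1,1],R[0,1]))),2),"tilt",np.degrees(np.arccos(-R[2,2])).round(2),"j",s['joints'].round(2))
    return s,R
def to(x,y,z):
    s,R=st(); print("tool shift mm",(R.T@(np.array([x,y,z])-s['position'])).round(1))
E
python3 -c "
from h import *
to(616.5,-92.2,120)"
```

```text
t 0.1 pos [ 218.1 -585.1  210.3] F [ 0.2 -0.3 -0. ] w 85.3 yaw_y 110.43 tilt 0.11 j [-0.96  0.39  0.01 -0.   -1.19 -0.26]
tool shift mm [-545.4  322.7   90.9]
```

Emit:
drive_tool(
  steps=[
    [-0.012,0.007,0,0,0.0],
    [-0.024,0.014,0,0,0.0],
    [-0.03,0.018,0,0,0.0],
    [-0.03,0.018,0,0,0.0],
    [-0.03,0.018,0,0,0.0],
    [-0.03,0.018,0,0,0.0],
    [-0.03,0.018,0,0,0.0],
    [-0.03,0.018,0,0,0.0],
    [-0.03,0.018,0,0,0.0],
    [-0.03,0.018,0,0,0.0],
    [-0.03,0.018,0,0,0.0],
    [-0.03,0.018,0,0,0.0],
    [-0.03,0.018,0,0,0.0],
    [-0.03,0.018,0,0,0.0],
    [-0.03,0.018,0,0,0.0],
    [-0.03,0.018,0,0,0.0],
    [-0.03,0.018,0,0,0.0],
    [-0.03,0.016,0.01,0,0.0],
    [-0.024,0.012,0.02,0,0.0],
    [-0.012,0.007,0.02,0,0.0],
  ],
)

```text
clock: 2.1
position: [622.9, -84.6, 160.6]
ee_rot: [-0.178, 0.984, 0.0, 0.0]
contact_force: [-0.8, -0.3, 0.8]
gripper_width: -0.1
```

```bash
python3 -c "
from h import *
to(616.5,-92.2,75)"
```

```text
t 2.1 pos [622.9 -84.6 160.6] F [-0.8 -0.3  0.8] w -0.1 yaw_y 110.56 tilt 0.06 j [ 0.12  0.43 -0.06 -0.   -1.09 -1.33]
tool shift mm [ 8.7 -4.9 85.6]
```

Emit:
drive_tool(
  steps=[
    [0.004,-0.002,0.015,0,0.0],
    [0.004,-0.002,0.02,0,0.0],
    [0,0,0.02,0,0.0],
    [0,0,0.02,0,0.0],
    [0,0,0.01,0,0.0],
    [0,0,0,0,0.0],
    [0,0,0,0,0.0],
  ],
)

```text
clock: 2.8
position: [616.1, -93.6, 77.0]
ee_rot: [-0.178, 0.984, -0.0, 0.0]
contact_force: [1.0, 0.5, 0.2]
gripper_width: 0.0
```

Run:
```python
from h import *
to(616.5,-92.2,53)
a,_=grab("side",1);b,_=grab("top",1)
crop(a,350,150,130,150,4,"pics/s1.png")
```

```text
t 2.8 pos [616.1 -93.6  77. ] F [1.  0.5 0.2] w 0.0 yaw_y 110.48 tilt 0.06 j [ 0.11  0.5  -0.17  0.   -0.9  -1.32]
tool shift mm [-0.9  1.2 24. ]
```

View pics/s1.png

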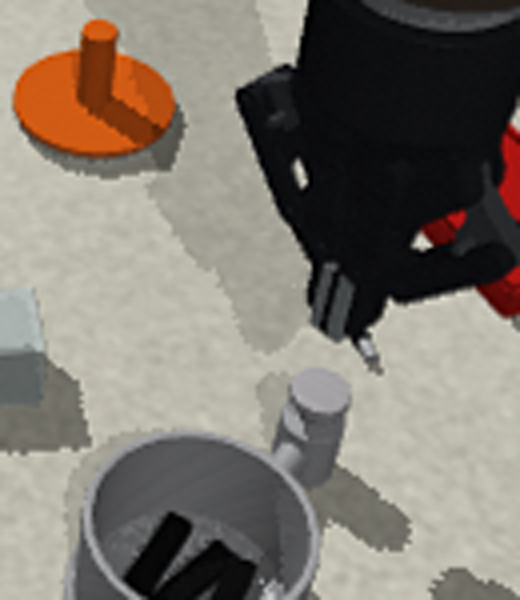

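Emit:
drive_tool(
  steps=[
    [0,0.001,0.008,0,0.0],
    [0,0,0.008,0,0.0],
    [0,0,0.006,0,0.0],
    [0,0,0.004,0,0.0],
    [0,0,0.003,0,0.0],
    [0,0,0.003,0,0.0],
    [0,0,0.002,0,0.0],
    [0,0,0,0,0.0],
    [0,0,0,0,0.0],
  ],
)

```text
clock: 3.8
position: [615.4, -93.0, 42.4]
ee_rot: [-0.178, 0.984, -0.0, 0.0]
contact_force: [-0.4, -0.6, 0.1]
gripper_width: -0.0
```

Run:
```python
from h import *
st()
a,_=grab("side",2);b,_=grab("top",2)
crop(a,380,190,100,110,5,"pics/s2.png")
```

```text
t 3.8 pos [615.4 -93.   42.4] F [-0.4 -0.6  0.1] w -0.0 yaw_y 110.45 tilt 0.02 j [ 0.11  0.54 -0.2   0.   -0.83 -1.32]
```

View pics/s2.png

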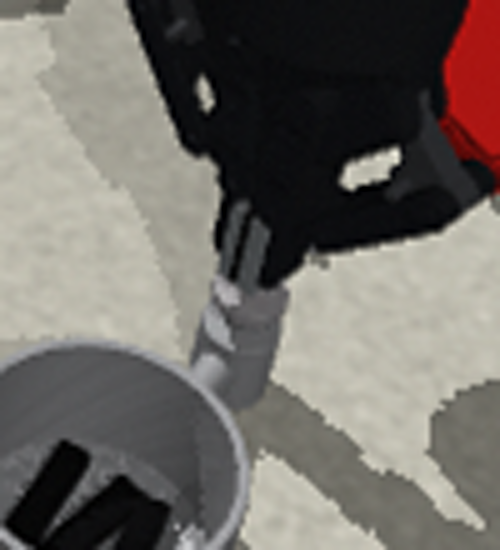

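Emit:
drive_tool(
  steps=[
    [0,0,0.002,0,0.0],
    [0,0,0,0,0.0],
  ],
)

```text
clock: 4.1
position: [615.1, -92.9, 40.1]
ee_rot: [-0.177, 0.984, 0.0, -0.0]
contact_force: [-0.6, -0.0, -0.2]
gripper_width: 0.1
```

Run:
```python
from h import *
st()
for n in("side","top"):
    a,d=load(n,2); c=cloud(n,d); m=(np.hypot(c[...,0]-615,c[...,1]+93)<22)&(c[...,2]>25)&(c[...,2]<100)&(d>0)
    p=c[m]; print(n); 
    for v,u in np.argwhere(m)[::12]: print((u,v),c[v,u].round(0),a[v,u])
```

```text
t 4.1 pos [615.1 -92.9  40.1] F [-0.6 -0.  -0.2] w 0.1 yaw_y 110.44 tilt 0.02 j [ 0.11  0.54 -0.2  -0.   -0.82 -1.32]
side
(np.int64(425), np.int64(229)) [601. -88.  99.] [9 7 6]
(np.int64(424), np.int64(232)) [604. -84.  86.] [5 1 0]
(np.int64(429), np.int64(233)) [604. -96.  97.] [7 7 7]
(np.int64(423), np.int64(235)) [604. -84.  79.] [10  5  4]
(np.int64(425), np.int64(236)) [603. -90.  83.] [63 62 59]
(np.int64(423), np.int64(237)) [604. -85.  75.] [3 0 0]
(np.int64(435), np.int64(237)) [ 611. -104.   94.] [13 11 10]
(np.int64(429), np.int64(238)) [605. -99.  87.] [58 57 55]
(np.int64(441), np.int64(238)) [ 624. -104.   86.] [15 12 11]
(np.int64(434), np.int64(239)) [ 611. -103.   88.] [14 12 11]
(np.int64(427), np.int64(240)) [604. -96.  80.] [4 4 4]
(np.int64(439), np.int64(240)) [ 621. -104.   83.] [13 12 11]
(np.int64(434), np.int64(241)) [ 612. -104.   84.] [16 13 12]
(np.int64(429), np.int64(242)) [ 606. -100.   79.] [73 71 69]
(np.int64(424), np.int64(243)) [603. -92.  67.] [69 67 63]
(np.int64(436), np.int64(243)) [ 613. -108.   83.] [16 15 14]
(np.int64(431), np.int64(24
[... 1192 characters left out ...]
03 105 106]
(np.int64(432), np.int64(259)) [ 618. -104.   33.] [95 93 92]
(np.int64(429), np.int64(260)) [ 612. -105.   33.] [98 96 96]
(np.int64(429), np.int64(261)) [ 614. -103.   28.] [87 86 85]
(np.int64(428), np.int64(262)) [ 611. -105.   28.] [89 87 87]
(np.int64(422), np.int64(264)) [ 600. -104.   27.] [150 147 146]
top
(np.int64(402), np.int64(148)) [607. -83.  85.] [48 52 54]
(np.int64(408), np.int64(150)) [ 607. -101.   68.] [81 86 88]
(np.int64(401), np.int64(152)) [609. -88.  35.] [125 126 127]
(np.int64(404), np.int64(153)) [608. -97.  29.] [120 121 122]
(np.int64(404), np.int64(155)) [603. -97.  27.] [139 140 142]
(np.int64(406), np.int64(158)) [ 595. -102.   28.] [138 140 141]
```

Emit:
drive_tool(
  steps=[
    [0,0,0.002,0,0.0],
    [0,0,0.002,0,0.0],
    [0,0,0,0,0.0],
  ],
)

```text
clock: 4.4
position: [614.9, -92.9, 35.9]
ee_rot: [-0.177, 0.984, 0.0, -0.0]
contact_force: [0.3, -0.5, -0.3]
gripper_width: 0.2
```

Run:
```python
from h import *
st()
a,d=grab("side",3); crop(a,380,190,100,110,5,"pics/s3.png")
```

```text
t 4.4 pos [614.9 -92.9  35.9] F [ 0.3 -0.5 -0.3] w 0.2 yaw_y 110.44 tilt 0.05 j [ 0.11  0.55 -0.21 -0.   -0.82 -1.32]
```

View pics/s3.png

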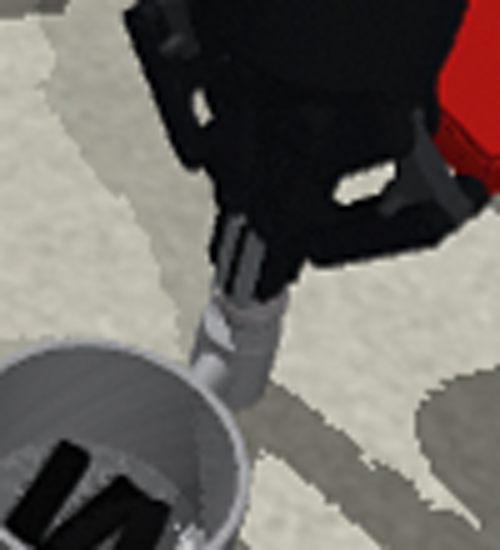

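Run:
```python
from h import *
a,d=load("side",3); c=cloud("side",d)
for v in range(242,266,2): print(v,[tuple(c[v,u].round(0).astype(int)) +(int(a[v,u].mean()),) for u in (426,430,434,437)])
```

```text
242 [(np.int64(604), np.int64(-95), np.int64(73), 13), (np.int64(606), np.int64(-102), np.int64(80), 71), (np.int64(611), np.int64(-105), np.int64(82), 13), (np.int64(615), np.int64(-107), np.int64(83), 14)]
244 [(np.int64(604), np.int64(-96), np.int64(69), 8), (np.int64(607), np.int64(-103), np.int64(76), 72), (np.int64(612), np.int64(-106), np.int64(78), 12), (np.int64(617), np.int64(-107), np.int64(78), 10)]
246 [(np.int64(605), np.int64(-96), np.int64(64), 21), (np.int64(608), np.int64(-103), np.int64(70), 74), (np.int64(612), np.int64(-107), np.int64(73), 13), (np.int64(621), np.int64(-104), np.int64(67), 42)]
248 [(np.int64(605), np.int64(-98), np.int64(61), 34), (np.int64(610), np.int64(-102), np.int64(63), 51), (np.int64(613), np.int64(-107), np.int64(69), 11), (np.int64(627), np.int64(-98), np.int64(52), 112)]
250 [(np.int64(607), np.int64(-97), np.int64(53), 72), (np.int64(612), np.int64(-100), np.int64(55), 79), (np.int64(620), np.int64(-100), np.int64(52), 103), (np.int64(627), np.int64(-100), np.int64(49), 128)]
252 [(np.int64(606), np.int64(-99), np.int64(51), 82), (np.
[... 698 characters left out ...]
3), np.int64(33), 86), (np.int64(646), np.int64(-83), np.int64(-1), 186)]
260 [(np.int64(608), np.int64(-102), np.int64(32), 97), (np.int64(615), np.int64(-103), np.int64(31), 97), (np.int64(623), np.int64(-104), np.int64(28), 87), (np.int64(644), np.int64(-88), np.int64(-1), 185)]
262 [(np.int64(609), np.int64(-102), np.int64(25), 83), (np.int64(614), np.int64(-106), np.int64(29), 89), (np.int64(624), np.int64(-104), np.int64(23), 114), (np.int64(642), np.int64(-92), np.int64(-1), 194)]
264 [(np.int64(609), np.int64(-104), np.int64(22), 89), (np.int64(616), np.int64(-106), np.int64(22), 88), (np.int64(636), np.int64(-93), np.int64(-3), 173), (np.int64(639), np.int64(-96), np.int64(0), 182)]
```

Run:
```python
from h import *
print(arm.grip_point_offset,[x for x in dir(arm) if x[0]!='_'])
for k,uv in((1,(433,234.5)),(2,(429,248)),(3,(429,250))):
    o,r=ray("side",uv); t=(608-o[0])/r[0]; print(k,o+r*t, [ (o+r*((z-o[2])/r[2])).round(0) for z in (40,50,60,70,80,90)])
```

```text
18.700000000000003 ['IKError', 'camera_params', 'get_image', 'grip_point_offset', 'job_done', 'read_state']
1 [ 608.         -102.23951756   98.73981209] [array([643., -60.,  40.]), array([637., -67.,  50.]), array([631., -74.,  60.]), array([625., -82.,  70.]), array([619., -89.,  80.]), array([613., -96.,  90.])]
2 [ 608.         -101.50345869   63.76946843] [array([621., -86.,  40.]), array([616., -92.,  50.]), array([610., -99.,  60.]), array([ 605., -106.,   70.]), array([ 599., -112.,   80.]), array([ 594., -119.,   90.])]
3 [ 608.         -102.82089198   60.06385034] [array([619., -90.,  40.]), array([614., -96.,  50.]), array([ 608., -103.,   60.]), array([ 603., -109.,   70.]), array([ 597., -116.,   80.]), array([ 592., -123.,   90.])]
```

Emit:
drive_tool(
  steps=[
    [0,0,0.002,0,0.0],
    [0,0,0.002,0,0.0],
    [0,0,0,0,0.0],
  ],
)

```text
clock: 4.75
position: [615.4, -93.0, 32.3]
ee_rot: [-0.178, 0.984, -0.0, 0.0]
contact_force: [-0.3, 0.4, 1.6]
gripper_width: -0.1
```

Emit:
drive_tool(
  steps=[
    [0,0,0.002,0,0.0],
    [0,0,0.002,0,0.0],
    [0,0,0.002,0,0.0],
    [0,0,0,0,0.0],
  ],
)

```text
clock: 5.15
position: [615.4, -93.0, 26.4]
ee_rot: [-0.178, 0.984, -0.0, 0.0]
contact_force: [-0.9, 1.0, 3.9]
gripper_width: -0.4
```

Emit:
drive_tool(
  steps=[
    [0,0,0.002,0,0.0],
    [0,0,0.001,0,0.0],
    [0,0,0.001,0,0.0],
    [0,0,0,0,0.0],
  ],
)

```text
clock: 5.55
position: [615.5, -93.0, 23.1]
ee_rot: [-0.178, 0.984, -0.0, 0.0]
contact_force: [-2.0, 0.7, 7.1]
gripper_width: 0.1
```

Emit:
drive_tool(
  steps=[
    [0,0,0.001,0,0.0],
    [0,0,0.001,0,0.0],
    [0,0,0,0,0.0],
    [0,0,0,0,0.0],
  ],
)

```text
clock: 5.95
position: [615.5, -93.0, 22.9]
ee_rot: [-0.178, 0.984, -0.0, 0.0]
contact_force: [-5.8, 1.6, 14.9]
gripper_width: -0.2
```

Run:
```python
from h import *
st()
a,d=grab("side",4); crop(a,380,190,100,110,5,"pics/s4.png")
c=cloud("side",d)
for v in range(242,262,1): print(v,[tuple(c[v,u].round(0).astype(int).tolist()) +(int(a[v,u].mean()),) for u in (426,430,434,437)])
```

```text
t 5.95 pos [615.5 -93.   22.9] F [-5.8  1.6 14.9] w -0.2 yaw_y 110.5 tilt 0.06 j [ 0.11  0.56 -0.22  0.   -0.79 -1.32]
242 [(604, -96, 74, 44), (606, -103, 81, 34), (608, -109, 88, 13), (614, -109, 85, 12)]
243 [(605, -95, 71, 16), (607, -102, 77, 73), (608, -110, 86, 13), (614, -110, 84, 11)]
244 [(604, -96, 69, 17), (607, -102, 75, 72), (611, -107, 79, 13), (615, -109, 81, 10)]
245 [(605, -96, 66, 8), (607, -103, 73, 74), (612, -106, 75, 12), (620, -104, 70, 12)]
246 [(604, -98, 67, 15), (607, -103, 71, 73), (612, -107, 74, 13), (620, -105, 69, 12)]
247 [(605, -98, 63, 17), (609, -102, 67, 74), (612, -107, 72, 13), (620, -106, 67, 9)]
248 [(605, -98, 60, 29), (609, -103, 65, 71), (613, -107, 69, 13), (330, -439, 568, 8)]
249 [(605, -99, 59, 35), (611, -101, 60, 51), (613, -108, 67, 14), (622, -105, 59, 7)]
250 [(605, -99, 57, 62), (611, -102, 58, 22), (614, -107, 63, 13), (623, -104, 56, 41)]
251 [(607, -98, 52, 75), (611, -103, 56, 21), (613, -109, 63, 12), (623, -104, 53, 132)]
252 [(606, -99, 52, 73), (611, -103, 53, 8), (616, -107, 57, 11), (653, -71, -1, 194)]
253 [(606, -100, 49, 71), (611, -104, 52, 7), (616, -108, 55, 44), (653, -72, -3, 194)]
254 [(606, -100, 47, 69), (612, -104, 49, 24), (622, -101, 42, 103), (651, -75, -1, 195)]
255 [(606, -101, 45, 70), (615, -101, 41, 73), (621, -103, 41, 99), (650, -77, -1, 196)]
256 [(608, -99, 39, 94), (330, -439, 568, 103), (621, -104, 40, 94), (649, -79, -2, 200)]
257 [(608, -100, 38, 86), (613, -103, 40, 101), (621, -104, 37, 82), (648, -81, -2, 194)]
258 [(609, -99, 34, 86), (614, -104, 38, 90), (624, -102, 31, 87), (646, -84, -1, 186)]
259 [(608, -101, 34, 88), (616, -102, 32, 88), (622, -104, 31, 90), (646, -85, -2, 182)]
260 [(608, -102, 31, 88), (615, -103, 31, 97), (623, -104, 29, 87), (644, -88, -1, 185)]
261 [(608, -102, 29, 81), (614, -105, 31, 87), (624, -104, 25, 89), (644, -88, -4, 194)]
```

View pics/s4.png

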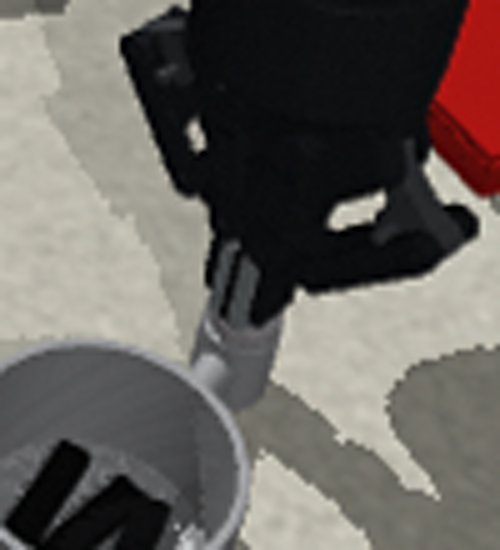

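Emit:
drive_tool(
  steps=[
    [0,0,-0.01,0,0.0],
    [0,0,-0.02,0,0.0],
    [0,0,-0.03,0,0.0],
    [0,0,-0.03,0,0.034],
    [0.003,0.012,-0.03,0,0.034],
    [0.006,0.024,-0.02,0,0.034],
    [0.007,0.03,0,0,0.034],
    [0.007,0.03,0,0,0.034],
    [0.007,0.03,0,0,0.034],
    [0.007,0.03,0,0,0.034],
    [0.007,0.03,0,0,0.034],
    [0.007,0.03,0,0,0.034],
    [0.007,0.03,0,0,0.034],
    [0.006,0.024,0,0,0.034],
    [0.006,0.018,0.01,0,0.034],
    [0,0,0.02,0,0.034],
    [0,0,0.02,0,0.034],
    [0,0,0,0,0.034],
    [0,0,0,0,0.034],
  ],
)

```text
clock: 7.9
position: [449.0, 152.3, 110.1]
ee_rot: [-0.177, 0.984, -0.0, -0.0]
contact_force: [0.6, 1.0, 0.5]
gripper_width: 34.0
```

Run:
```python
from h import *
to(449.6,152.8,20)
a,d=grab("side",5); b,e=grab("top",5)
A=cv2.resize(a[70:260,230:400],None,fx=3,fy=3,interpolation=cv2.INTER_CUBIC);cv2.imwrite("pics/s5.png",A)
B=crop(b,250,120,200,130,4,"pics/t5.png")
c=cloud("side",d)
# plunger check
m=(np.hypot(c[...,0]-616.5,c[...,1]+92.2)<12)&(c[...,2]>30); print("plunger z",np.median(c[m][:,2]))
```

```text
t 7.9 pos [449.  152.3 110.1] F [0.6 1.  0.5] w 34.0 yaw_y 110.45 tilt 0.07 j [ 0.67  0.24 -0.49  0.   -0.84 -1.89]
tool shift mm [-0.9  0.3 90.1]
plunger z 50.61532081391168
```

View pics/s5.png

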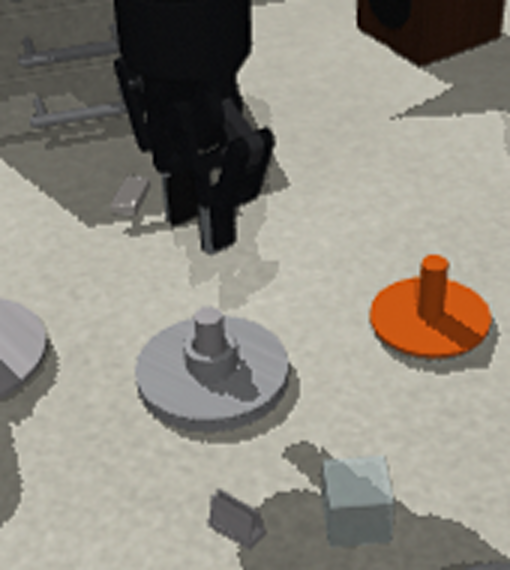

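View pics/t5.png

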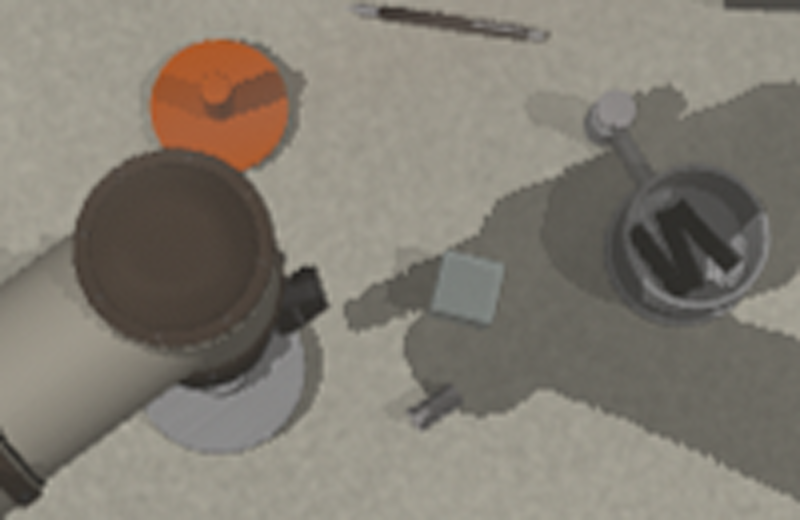

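Run:
```python
from h import *
for z in (61,110,130,200,300,400): print(z,proj("top",[449,152.3,z]).round(0),proj("side",[449,152.3,z]).round(0))
_,d=load("side",5); a,_=load("side",5); c=cloud("side",d)
m=(np.hypot(c[...,0]-449,c[...,1]-152)<45)&(c[...,2]>75)&(c[...,2]<260)
for z in range(75,260,15):
    p=c[m&(c[...,2]>=z)&(c[...,2]<z+15)]
    if len(p): print(z,len(p),p.min(0).round(0),p.max(0).round(0))
a2=cv2.resize(a[120:170,270:330],None,fx=12,fy=12,interpolation=cv2.INTER_CUBIC); cv2.imwrite("pics/s5b.png",a2)
```

```text
61 [[304. 210.]] [[299. 175.]]
110 [[303. 208.]] [[297. 156.]]
130 [[303. 207.]] [[297. 147.]]
200 [[301. 203.]] [[294. 116.]]
300 [[299. 197.]] [[290.  62.]]
400 [[296. 189.]] [[285.  -4.]]
120 32 [431. 126. 129.] [465. 172. 135.]
135 143 [430. 120. 135.] [465. 173. 150.]
150 147 [430. 119. 150.] [465. 173. 165.]
165 117 [422. 107. 165.] [455. 188. 180.]
180 131 [421. 107. 180.] [471. 190. 195.]
195 167 [422. 107. 195.] [466. 189. 210.]
210 145 [424. 117. 210.] [463. 167. 225.]
225 270 [424. 108. 225.] [470. 182. 240.]
240 139 [439. 110. 240.] [471. 147. 255.]
255 69 [413. 113. 255.] [476. 143. 260.]
```

View pics/s5b.png

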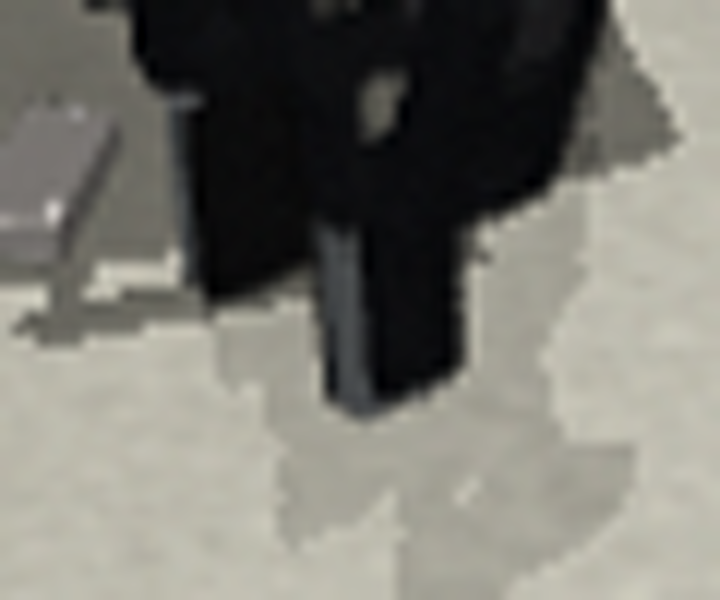

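Run:
```python
from h import *
s,R=st()
for z in (127,130,133):
  for uv in((300.4,154.6),(308.8,150.8),(297,153.3),(287.5,145),(285.8,143.3)):
    X=atz("side",uv,z); print(z,uv,X.round(1),"tool xy",(R.T@(X-s['position'])).round(1))
```

```text
t 8.0 pos [449.8 152.8 111.1] F [-0.1 -0.1  0. ] w 34.2 yaw_y 110.44 tilt 0.09 j [ 0.67  0.24 -0.49  0.   -0.84 -1.88]
127 (300.4, 154.6) [450.7 131.3 127. ] tool xy [  6.5 -20.4 -15.9]
127 (308.8, 150.8) [469.1 137.9 127. ] tool xy [-12.9 -20.7 -15.9]
127 (297, 153.3) [445.6 137.3 127. ] tool xy [  9.3 -13.  -15.9]
127 (287.5, 145) [434.4 169.2 127. ] tool xy [  8.6  20.8 -15.9]
127 (285.8, 143.3) [432.5 175.8 127. ] tool xy [  8.1  27.6 -15.9]
130 (300.4, 154.6) [449.9 127.4 130. ] tool xy [  8.7 -23.8 -18.9]
130 (308.8, 150.8) [468.1 134.  130. ] tool xy [-10.7 -24.  -18.9]
130 (297, 153.3) [444.8 133.4 130. ] tool xy [ 11.4 -16.4 -18.9]
130 (287.5, 145) [433.7 165.1 130. ] tool xy [ 10.7  17.2 -18.9]
130 (285.8, 143.3) [431.8 171.6 130. ] tool xy [ 10.2  24.  -18.9]
133 (300.4, 154.6) [449.1 123.6 133. ] tool xy [ 10.8 -27.1 -21.9]
133 (308.8, 150.8) [467.2 130.1 133. ] tool xy [ -8.4 -27.3 -21.9]
133 (297, 153.3) [444.  129.5 133. ] tool xy [ 13.5 -19.8 -21.9]
133 (287.5, 145) [433.  160.9 133. ] tool xy [ 12.8  13.5 -21.9]
133 (285.8, 143.3) [431.1 167.4 133. ] tool xy [ 12.3  20.3 -21.9]
```

Emit:
drive_tool(
  steps=[
    [0,0,0.015,0,0.034],
    [0,0,0.02,0,0.034],
    [0,0,0.02,0,0.034],
    [0,0,0.015,0,0.034],
    [0,0,0.01,0,0.034],
    [0,0,0.005,0,0.034],
    [0,0,0,0,0.034],
    [0,0,0,0,0.034],
  ],
)

```text
clock: 8.8
position: [449.6, 152.8, 26.0]
ee_rot: [-0.178, 0.984, 0.0, 0.001]
contact_force: [0.2, -0.7, -0.7]
gripper_width: 33.9
```

Run:
```python
from h import *
s,R=st()
a,d=grab("side",6); cv2.imwrite("pics/s6.png",cv2.resize(a[150:220,260:345],None,fx=9,fy=8.5,interpolation=cv2.INTER_CUBIC))
```

```text
t 8.8 pos [449.6 152.8  26. ] F [ 0.2 -0.7 -0.7] w 33.9 yaw_y 110.45 tilt 0.08 j [ 0.67  0.37 -0.59  0.   -0.61 -1.89]
```

View pics/s6.png

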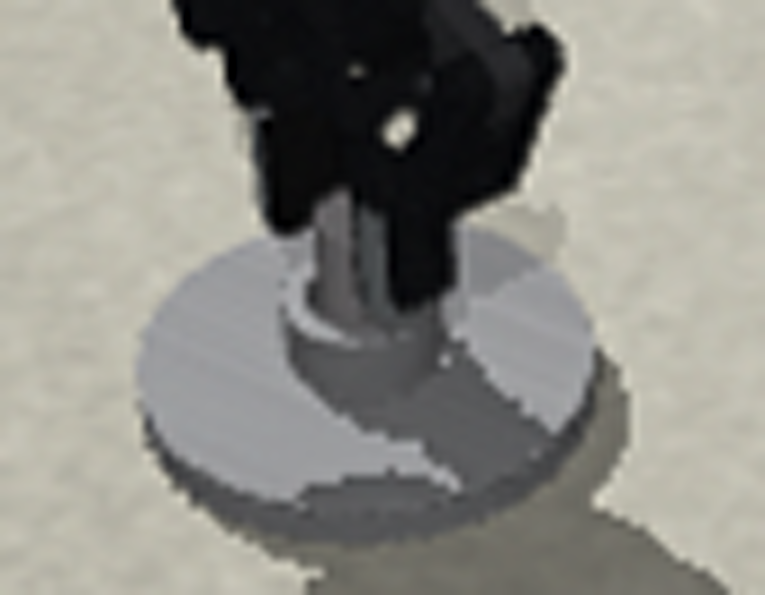

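Emit:
drive_tool(
  steps=[
    [0,0,0.004,0,0.034],
    [0,0,0.003,0,0.034],
    [0,0,0,0,0.034],
    [0,0,0,0,0.0],
    [0,0,0,0,0.0],
    [0,0,0,0,0.0],
    [0,0,0,0,0.0],
  ],
)

```text
clock: 9.55
position: [449.2, 152.6, 18.4]
ee_rot: [-0.178, 0.984, 0.0, 0.0]
contact_force: [-0.5, 0.7, 0.7]
gripper_width: 17.8
```

Run:
```python
from h import *
s,R=st()
a,d=grab("side",7); cv2.imwrite("pics/s7.png",cv2.resize(a[150:220,260:345],None,fx=9,fy=8.5,interpolation=cv2.INTER_CUBIC))
```

```text
t 9.55 pos [449.2 152.6  18.4] F [-0.5  0.7  0.7] w 17.8 yaw_y 110.45 tilt 0.02 j [ 0.67  0.38 -0.59  0.   -0.6  -1.88]
```

View pics/s7.png

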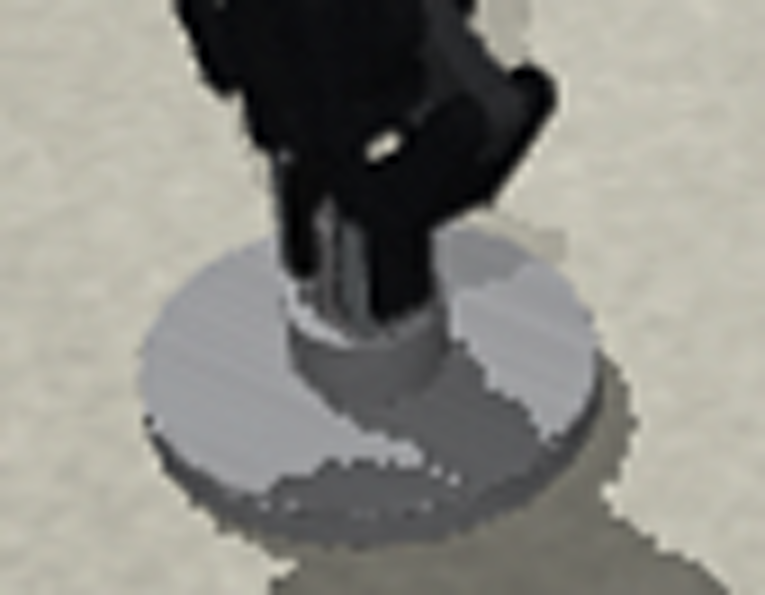

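Emit:
drive_tool(
  steps=[
    [0,0,0,0,0.0],
    [0,0,-0.003,0,0.0],
    [0,0,-0.006,0,0.0],
    [0,0,-0.008,0,0.0],
    [0,0,-0.008,0,0.0],
    [0,0,0,0,0.0],
    [0,0,0,0,0.0],
  ],
)

```text
clock: 10.3
position: [449.1, 152.6, 43.7]
ee_rot: [-0.177, 0.984, 0.0, 0.0]
contact_force: [-0.5, -0.2, -2.7]
gripper_width: 18.0
```

Run:
```python
from h import *
s,R=st()
a,d=grab("side",8); cv2.imwrite("pics/s8.png",cv2.resize(a[140:220,260:345],None,fx=9,fy=7.5,interpolation=cv2.INTER_CUBIC))
```

```text
t 10.3 pos [449.1 152.6  43.7] F [-0.5 -0.2 -2.7] w 18.0 yaw_y 110.43 tilt 0.05 j [ 0.67  0.34 -0.57 -0.   -0.66 -1.88]
```

View pics/s8.png

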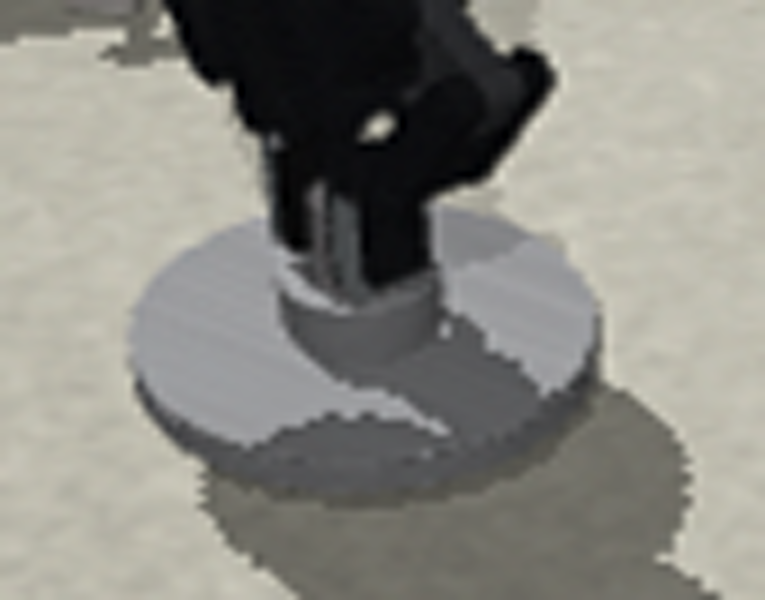

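Emit:
drive_tool(
  steps=[
    [0,0,-0.01,0,0.0],
    [0,0,-0.02,0,0.0],
    [0,0,-0.02,0,0.0],
    [0,-0.005,-0.02,0,0.0],
    [0.001,-0.012,-0.012,0,0.0],
    [0.001,-0.02,0,0,0.0],
    [0.002,-0.025,0,0,0.0],
    [0.002,-0.025,0,0,0.0],
    [0.002,-0.025,0,0,0.0],
    [0.002,-0.025,0,0,0.0],
    [0.002,-0.025,0,0,0.0],
    [0.002,-0.025,0,0,0.0],
    [0.002,-0.025,0,0,0.0],
    [0.002,-0.025,0,0,0.0],
    [0.001,-0.02,0,0,0.0],
    [0.001,-0.02,0,0,0.0],
    [0.001,-0.015,0,0,0.0],
    [0.001,-0.009,0,0,0.0],
    [0,0,0,0,0.0],
    [0,0,0,0,0.0],
  ],
)

```text
clock: 12.35
position: [533.2, -137.0, 125.2]
ee_rot: [-0.177, 0.984, 0.0, -0.0]
contact_force: [0.2, -0.0, -2.5]
gripper_width: 18.0
```

Run:
```python
from h import *
to(536.4,-142.2,110)
a,d=grab("side",9); cv2.imwrite("pics/s9.png",cv2.resize(a[190:350,330:470],None,fx=4,fy=3.75,interpolation=cv2.INTER_CUBIC))
b,d=grab("top",9); cv2.imwrite("pics/t9.png",cv2.resize(b[100:240,340:500],None,fx=4,fy=4,interpolation=cv2.INTER_CUBIC))
```

```text
t 12.35 pos [ 533.2 -137.   125.2] F [ 0.2 -0.  -2.5] w 18.0 yaw_y 110.44 tilt 0.04 j [ 0.04  0.34 -0.3  -0.   -0.94 -1.26]
tool shift mm [-1.2 -6.  15.2]
```

View pics/s9.png

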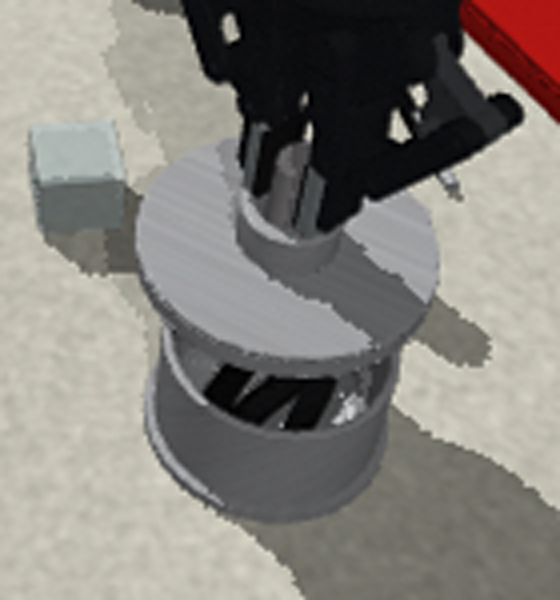

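View pics/t9.png

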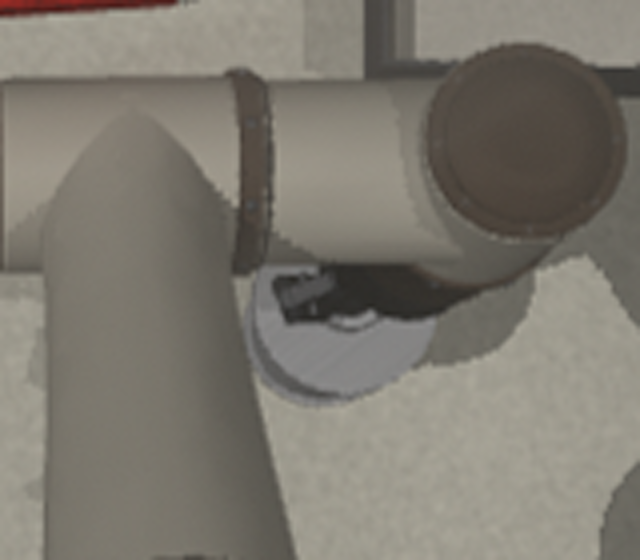

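Emit:
drive_tool(
  steps=[
    [-0.0005,-0.003,0.005,0,0.0],
    [0,-0.003,0.01,0,0.0],
    [0,0,0.008,0,0.0],
    [0,0,0,0,0.0],
    [0,0,0,0,0.0],
  ],
)

```text
clock: 12.95
position: [535.9, -142.7, 101.7]
ee_rot: [-0.177, 0.984, 0.0, -0.001]
contact_force: [0.1, -0.1, -2.2]
gripper_width: 17.7
```

Run:
```python
from h import *
to(536.0,-142.4,71)
a,d=grab("side",10)
X=(536.4,-142.2); 
s=arm.read_state(); h=s['position'][2]-18.4
im=draw("side",10,[((*X,60),46),((*X,60),42),((*X,h+15),55),((*X,h),39)],"",330,190,140,160,4)
cv2.imwrite("pics/s10.png",cv2.resize(im,(560,600)))
```

```text
t 12.95 pos [ 535.9 -142.7  101.7] F [ 0.1 -0.1 -2.2] w 17.7 yaw_y 110.45 tilt 0.07 j [ 0.03  0.37 -0.32  0.   -0.89 -1.25]
tool shift mm [-0.3  0.3 30.7]
```

View pics/s10.png

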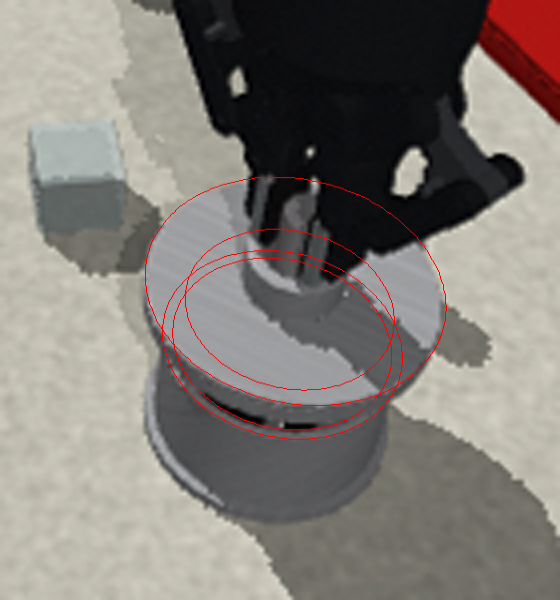

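Emit:
drive_tool(
  steps=[
    [0,0,0.006,0,0.0],
    [0,0,0.006,0,0.0],
    [0,0,0.005,0,0.0],
    [0,0,0.003,0,0.0],
    [0,0,0.003,0,0.0],
    [0,0,0.002,0,0.0],
    [0,0,0.002,0,0.0],
    [0,0,0,0,0.0],
    [0,0,0,0,0.0],
  ],
)

```text
clock: 13.9
position: [536.3, -142.7, 75.4]
ee_rot: [-0.177, 0.984, -0.0, 0.0]
contact_force: [-0.2, 0.4, -2.1]
gripper_width: 17.9
```

Emit:
drive_tool(
  steps=[
    [0,0,0.002,0,0.0],
    [0,0,0.002,0,0.0],
    [0,0,0.001,0,0.0],
    [0,0,0,0,0.0],
    [0,0,0,0,0.0],
  ],
)

```text
clock: 14.4
position: [536.1, -142.7, 70.5]
ee_rot: [-0.178, 0.984, -0.0, 0.0]
contact_force: [-0.2, 1.0, -1.1]
gripper_width: 18.0
```

Emit:
drive_tool(
  steps=[
    [0,0,0.0005,0,0.0],
    [0,0,0.0005,0,0.0],
    [0,0,0,0,0.0],
    [0,0,0,0,0.0],
  ],
)

```text
clock: 14.8
position: [536.1, -142.7, 70.4]
ee_rot: [-0.178, 0.984, -0.0, 0.0]
contact_force: [-3.3, 1.5, 5.7]
gripper_width: 17.7
```

Run:
```python
from h import *
s,R=st()
a,d=grab("side",11)
X=(536.4,-142.2)
im=draw("side",11,[((*X,67),55),((*X,87),19)],"",330,190,140,160,4)
cv2.imwrite("pics/s11.png",cv2.resize(im,(560,600)))
c=cloud("side",d); m=(c[...,2]>62)&(c[...,2]<72)&(np.hypot(c[...,0]-536,c[...,1]+142)<54)&(np.hypot(c[...,0]-536,c[...,1]+142)>24)
p=c[m]; A=np.c_[p[:,:2]-[536,-142],np.ones(len(p))]; print(len(p),np.linalg.lstsq(A,p[:,2],rcond=None)[0])
```

```text
t 14.8 pos [ 536.1 -142.7   70.4] F [-3.3  1.5  5.7] w 17.7 yaw_y 110.46 tilt 0.02 j [ 0.03  0.41 -0.35  0.   -0.81 -1.25]
2057 [8.21534206e-04 7.34562174e-04 6.56586770e+01]
```

View pics/s11.png

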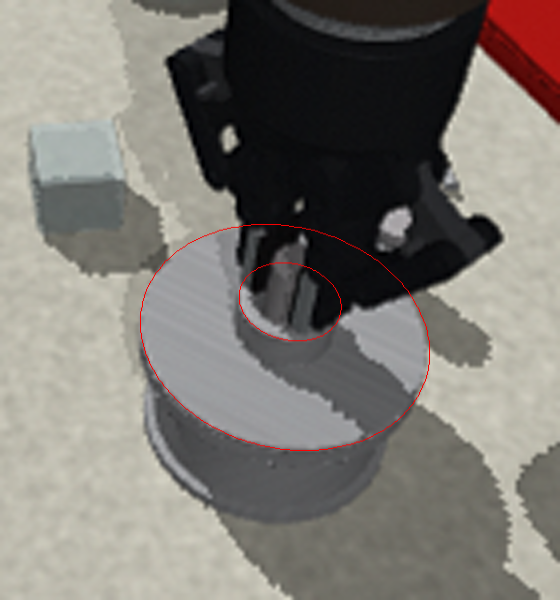

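Emit:
drive_tool(
  steps=[
    [0,0,0,0,0.0],
    [0,0,-0.0005,0,0.0],
    [0,0,0,0,0.025],
    [0,0,0,0,0.052],
    [0,0,0,0,0.052],
    [0,0,0,0,0.052],
    [0,0,0,0,0.052],
  ],
)

```text
clock: 15.55
position: [536.3, -142.8, 69.7]
ee_rot: [-0.177, 0.984, -0.0, 0.0]
contact_force: [-0.7, -0.3, -0.3]
gripper_width: 52.2
```

Run:
```python
from h import *
s,R=st()
a,d=grab("side",12)
X=(536.4,-142.2)
im=draw("side",12,[((*X,113),10),((*X,67),55),((*X,87),19)],"",355,200,90,100,6)
cv2.imwrite("pics/s12.png",im)
```

```text
t 15.55 pos [ 536.3 -142.8   69.7] F [-0.7 -0.3 -0.3] w 52.2 yaw_y 110.44 tilt 0.01 j [ 0.03  0.41 -0.35  0.   -0.81 -1.25]
```

View pics/s12.png

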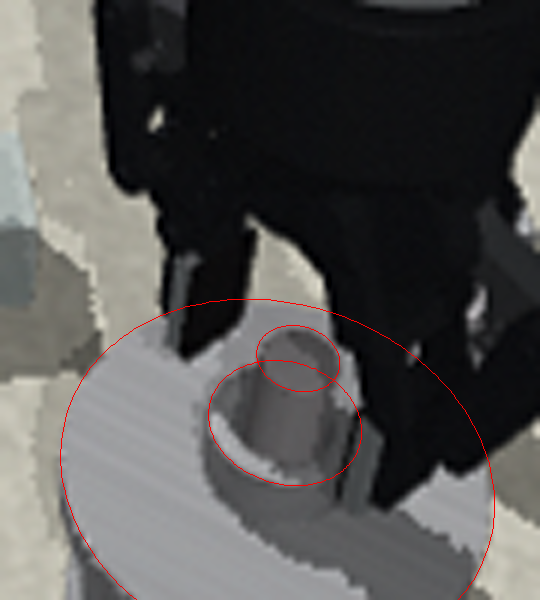

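Emit:
drive_tool(
  steps=[
    [0,0,0.003,0,0.052],
    [0,0,0.004,0,0.052],
    [0,0,0.004,0,0.052],
    [0,0,0.003,0,0.052],
    [0,0,0.002,0,0.052],
    [0,0,0,0,0.052],
    [0,0,0,0,0.052],
  ],
)

```text
clock: 16.3
position: [536.2, -142.7, 53.8]
ee_rot: [-0.177, 0.984, -0.0, 0.0]
contact_force: [-0.1, -0.3, 0.2]
gripper_width: 51.9
```

Run:
```python
from h import *
s,R=st()
a,d=grab("side",13)
cv2.imwrite("pics/s13.png",draw("side",13,[],"",355,200,90,100,6))
```

```text
t 16.3 pos [ 536.2 -142.7   53.8] F [-0.1 -0.3  0.2] w 51.9 yaw_y 110.45 tilt 0.0 j [ 0.03  0.43 -0.37  0.   -0.77 -1.25]
```

View pics/s13.png

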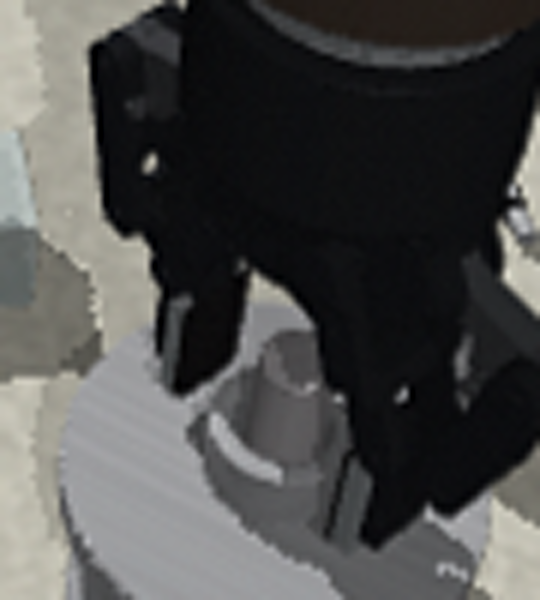

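Emit:
drive_tool(
  steps=[
    [0,0,0.002,0,0.052],
    [0,0,0.001,0,0.052],
    [0,0,0,0,0.048],
    [0,0,0,0,0.044],
    [0,0,0,0,0.04],
    [0,0,0,0,0.02],
    [0,0,0,0,0.0],
    [0,0,0,0,0.0],
    [0,0,0,0,0.0],
  ],
)

```text
clock: 17.25
position: [536.2, -142.6, 51.4]
ee_rot: [-0.178, 0.984, -0.0, 0.0]
contact_force: [-1.7, 1.6, 5.5]
gripper_width: 36.0
```

Run:
```python
from h import *
s,R=st()
a,d=grab("side",14)
cv2.imwrite("pics/s14.png",draw("side",14,[],"",355,200,90,100,6))
```

```text
t 17.25 pos [ 536.2 -142.6   51.4] F [-1.7  1.6  5.5] w 36.0 yaw_y 110.46 tilt 0.02 j [ 0.03  0.44 -0.37  0.   -0.77 -1.25]
```

View pics/s14.png

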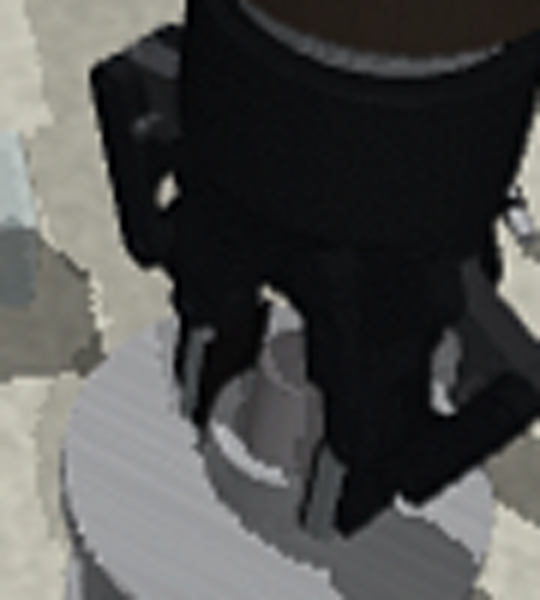

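Emit:
drive_tool(
  steps=[
    [0,0,-0.001,0,0.0],
    [0,0,-0.002,0,0.0],
    [0,0,-0.002,0,0.0],
    [0,0,-0.002,0,0.0],
    [0,0,0,0,0.0],
    [0,0,0,0,0.0],
  ],
)

```text
clock: 17.9
position: [536.1, -142.7, 57.8]
ee_rot: [-0.177, 0.984, 0.0, -0.0]
contact_force: [0.5, -0.2, -1.7]
gripper_width: 35.7
```

Run:
```python
from h import *
s,R=st()
a,d=grab("side",15)
cv2.imwrite("pics/s15.png",draw("side",15,[],"",345,210,100,110,5))
```

```text
t 17.9 pos [ 536.1 -142.7   57.8] F [ 0.5 -0.2 -1.7] w 35.7 yaw_y 110.44 tilt 0.0 j [ 0.03  0.43 -0.36 -0.   -0.78 -1.25]
```

View pics/s15.png

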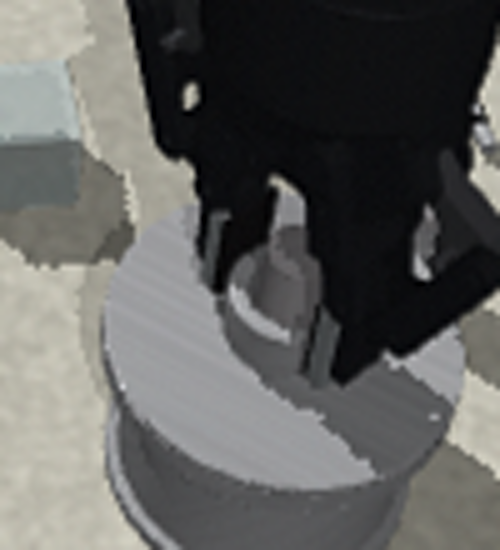

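Emit:
drive_tool(
  steps=[
    [0,0,-0.002,0,0.0],
    [0,0,-0.003,0,0.0],
    [0,0,-0.004,0,0.0],
    [0,0,-0.004,0,0.0],
    [0,0,-0.004,0,0.0],
    [0,0,-0.004,0,0.0],
    [0,0,-0.003,0,0.0],
    [0,0,0,0,0.0],
    [0,0,0,0,0.0],
  ],
)

```text
clock: 18.85
position: [536.1, -142.7, 81.8]
ee_rot: [-0.177, 0.984, 0.0, -0.0]
contact_force: [0.1, 0.4, -2.1]
gripper_width: 36.2
```

Run:
```python
from h import *
s,R=st()
a,d=grab("side",16)
cv2.imwrite("pics/s16.png",draw("side",16,[],"",335,180,130,140,4))
```

```text
t 18.85 pos [ 536.1 -142.7   81.8] F [ 0.1  0.4 -2.1] w 36.2 yaw_y 110.44 tilt 0.0 j [ 0.03  0.4  -0.34 -0.   -0.84 -1.25]
```

View pics/s16.png

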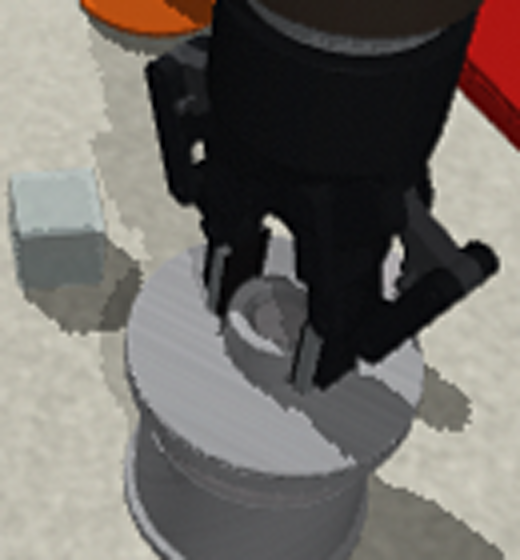

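Emit:
drive_tool(
  steps=[
    [0,0,-0.002,0,0.0],
    [0,0,-0.004,0,0.0],
    [0,0,-0.004,0,0.0],
    [0,0,-0.004,0,0.0],
    [0,0,-0.004,0,0.0],
    [0,0,-0.004,0,0.0],
    [0,0,-0.006,0,0.0],
    [0,0,-0.008,0,0.0],
    [0,0,-0.008,0,0.0],
    [0,0,-0.008,0,0.0],
    [0,0,-0.008,0,0.0],
    [0,0,-0.005,0,0.0],
    [0,0,-0.003,0,0.0],
    [0,0,0,0,0.0],
    [0,0,0,0,0.0],
    [0,0,0,0,0.0],
  ],
)

```text
clock: 20.5
position: [535.8, -142.7, 149.4]
ee_rot: [-0.177, 0.984, 0.0, -0.0]
contact_force: [0.3, 0.0, -1.2]
gripper_width: 35.9
```

Run:
```python
from h import *
s,R=st()
a,d=grab("side",17)
X=(536.4,-142.2)
cv2.imwrite("pics/s17.png",draw("side",17,[((*X,64),45),((*X,113),10)],"",335,140,140,180,3.3))
c=cloud("side",d)
r=np.hypot(c[...,0]-536,c[...,1]+142)
m=(c[...,2]>140)&(c[...,2]<180)&(r<52)&(r>24)&(a.mean(-1)>90)
p=c[m]; A=np.c_[p[:,:2]-[536,-142],np.ones(len(p))]; print("outer plane",len(p),np.linalg.lstsq(A,p[:,2],rcond=None)[0])
m=(np.hypot(c[...,0]-616.5,c[...,1]+92.2)<11)&(c[...,2]>30)&(c[...,2]<60); print("plunger z",m.sum(),np.median(c[m][:,2]))
b,e=grab("top",17); cv2.imwrite("pics/t17.png",b)
```

```text
t 20.5 pos [ 535.8 -142.7  149.4] F [ 0.3  0.  -1.2] w 35.9 yaw_y 110.44 tilt 0.05 j [ 0.03  0.32 -0.26 -0.   -1.   -1.25]
outer plane 1934 [-2.69641764e-03 -2.17980883e-03  1.63541623e+02]
plunger z 0 nan
  return _methods._mean(a, axis=axis, dtype=dtype,
  ret = ret.dtype.type(ret / rcount)
```

View pics/s17.png

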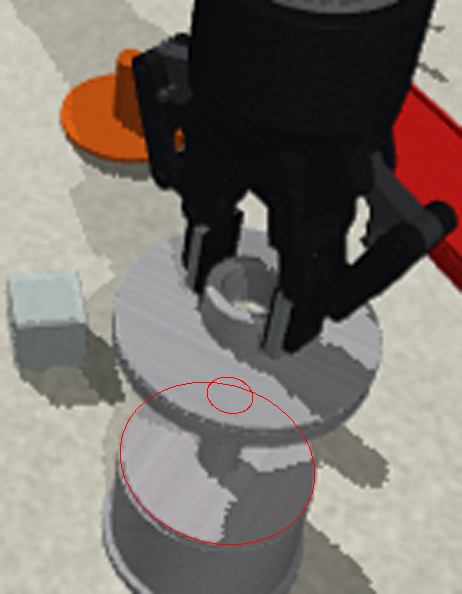

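View pics/t17.png

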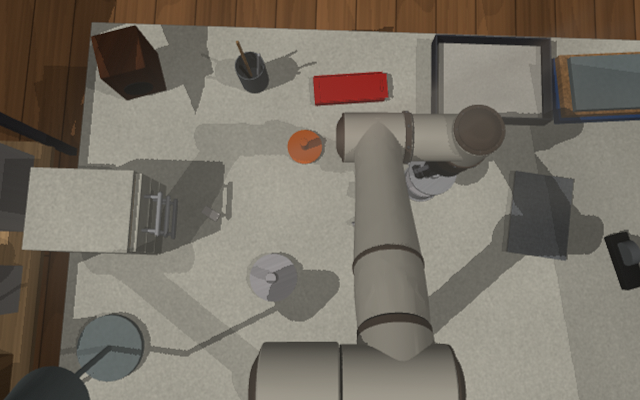

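Run:
```python
from h import *
st(); print(arm.job_done())
```

```text
t 20.6 pos [ 535.9 -142.7  149.5] F [ 0.3  0.6 -1.8] w 36.0 yaw_y 110.44 tilt 0.04 j [ 0.03  0.32 -0.26 -0.   -1.   -1.25]
the job is handed in; nothing more can be done
None
```

I pressed the vent plunger to its stop, seated the nested lids on the tin while holding the knob, let go, and lifted the outer lid off by its collar. I handed the job in at 20.6 s holding the outer lid; no verdict was reported.

**What the checks showed**
- **Plunger:** the push reached about 15 N, and the head measured about 10 mm lower than at rest. It was back up at about 51 mm once released.
- **Seating:** with the knob held, the wrist force changed from −2.2 N to +5.7 N at exactly the height expected for fully home. The disc measured level to about 0.001 rad.
- **Final pose:** the outer lid is about 98 mm above where it sat, level to about 0.004 rad, and its hole is clear of the stem. The inner lid still matches the seated outline on the tin. The wrist carries about 1.2–1.8 N, which fits the outer lid alone.

**What disagreed or could not be checked**
- The fingertips sit about 20 mm higher than the reported TCP height, so I set grip heights from the plunger contact and the side pictures.
- The gripper reads about 2 mm under the true diameter: 18 mm on the 20 mm stem and 36 mm on the 38 mm collar.
- The side camera's depth reads about 1.5 mm low.
- In the last pictures the lid or arm hid the plunger, the clip and most of the pencil, so I could not recheck them there. I also did not recheck the eraser. The path and the pictures gave no sign that the arm or lids touched the cube, clip, pencil or eraser.

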